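Lock the reel spindle with a linchpin

ROBOT

A 6-joint arm with a two-finger parallel gripper is mounted at the origin on a cart in front of the work surface, level with it; the furniture and walls round the work are solid. World frame = base frame: x ahead of the robot, y to its left, z up, the work surface at z = 0. Lengths are in m, angles in rad, forces in N, time in s.
With the tool pointing down it reaches from about 0.375 to 0.9 m from the base axis. Payload 3.1 kg.
Tool frame: the origin (TCP) lies at the very end of the fingers, on their centre line; the grasp point (between the pads) lies 19 mm behind it (manip.tcp_to_grasp is the distance from the TCP to the grasp point, in m); z points along the fingers, y is the line along which they close (so a half turn about z gives the same grasp; the last joint's range is limited). The gripper opens to 85 mm and grips with 20 to 120 N. Pads are 22 mm wide; open, the fingers measure 114 mm over their backs; the gripper's body (76 mm by 85 mm) begins 54 mm behind the grasp point. The pads swing forward as they close: fully open they stand 13 mm farther back than shut.
Start: joints at [1.107, 0.527, 1.433, -0, 1.181, -0.178], TCP at [0.176, 0.6, 0.231] pointing down, gripper open.
Joint ranges: [-3.08, 3.08], [-0.75, 2.2], [0.22, 2.44], [-1.43, 4.57], [0, 2.65], [-2.85, 2.85]. Speed limits (rad/s): [2.79, 2.79, 3.14, 3.14, 3.14, 3.14].

INTERFACE

Orientations are given as a unit quaternion [x, y, z, w].
In Python, from station import manip gives the robot as it stands. The module is installed in compiled form; this text tells all that it offers.
- The arm moves only by the tool step_arm, never from a script. Its argument "commands" is one flat list of numbers, 6 for each row, row after row: the shift along the tool's x, y, z in m, then the turn, a rotation vector about the tool's x, y, z in degrees. A call has exactly 10 rows; each row is the pose to reach, as a shift and turn from the pose commanded when the call began, along the tool's axes at that moment; what a row does not reach only later rows make up. A row lasts 1/10 s, in which the tool goes at most 50 mm and 8.59 degrees, less where a joint would pass 70% of its speed; a pose out of reach is approached as far as the arm can. A call with a gripper value outside its range is refused whole. "jaw" is the opening in per cent of the stroke, from 0 (shut) to 100 (fully open), set as the call begins (left out, the last holds). The fingers move at their own pace and stop on an object; "grip_force" is the grip in N (left out, the last holds). Time passes only in rows, so rows that repeat a pose let the fingers close, or fill a call up. It gives the time, the measured TCP pose, the force, the opening and the grip force at its end, in the units of the state.
- manip.sense(): the state, without advancing time (a new reading comes with each control period).
- manip.snapshot(name): name is "scene" or "top"; returns a dict with "pixels" (400x640x3 uint8, blue, green, red), "fx", "fy", "cx", "cy" (pixels), "R" (3x3) and "t" (3): a world point X has camera coordinates R X + t. Camera axes: x right, y down, z forward; pixel columns grow to the right and rows downward; lengths in m; the calibration is good to about 2 mm. A picture is of the moment at which its call begins. There is no depth.
- manip.sign_off(): hands the job in; it is judged then, once.
The state is a dict: "t": time; "q": joint angles; "qd": joint speeds; "tau": joint torques, N m; "tcp_pos": TCP position; "tool_rot": TCP orientation; "force": force on the tool from outside, world axes, zero at the start; "ft_torque": the same for the moment, N m; "finger_gap": opening from 0.0 (shut) to 1.0 (fully open); "gripper_force": force on a finger pad.
Only numpy, scipy, OpenCV 4.12 (cv2) and the standard library are available. Lean on these libraries where they do the work, as an engineer would, in place of code of your own. Each camera call takes 0.05 s, during which the arm holds its last target. There are 200 camera calls.

TASK

Lock the spindle of the wire-reel stand so that it cannot slide out: take the linchpin with the wire ring out of the pin block, feel gently for the cross hole in the spindle's flat end, the one towards the robot, and push the pin down through it until its collar sits on the flat. Then swing the ring over the end of the spindle and down until it snaps shut round the spindle. Do not force the pin against the spindle, leave the other pin in the block, and let go.

Things in the scene. Friction and masses are not known exactly. Their poses are not given: they have to be found in the camera images.
- reel_stand: Fixed grey stand, base 100 (x) x 144 (y) mm, two uprights with two 60 mm wire spools (top at z 89 mm) on a steel spindle along y at x = 0, z = 58 mm. Origin: underside centre, on the worktop. Uprights' outer faces y = +-66 mm, 36 mm wide, 76 mm high; 4 mm black bushes outside them. Spindle slides in y (about 6 N friction, no listed joint); black knob at its +y end.
- spindle_flat (a point): Fixed to the stand at its x 0, y -94, z 66 mm, axes as the stand's: top of the level flat bar (18 mm wide in x, 16 thick) that is the spindle's -y end, towards the robot. A vertical 9.5 mm hole goes through the bar on its centre line. The spindle slides, so the hole is not measured: it lies within 11 mm of this point along y. The bar ends 14 mm beyond the hole, so seek from the stand outwards.
- linchpin: Loose steel linchpin, 60 g, upright in the block. Origin: centre of its collar's underside (collar 17.6 wide, 4 mm thick), z up. Below: round 8 mm shank, 30 mm long, tip chamfered to 6.8 mm. Above: square 14 x 14 mm head, faces along x and y, up to z 30 mm; grip it above z 13. Open ring stands out to the pin's -y, 34 wide, 44 long; turn it to the stand's -y. Seated: origin on the flat.
- lock_ring (a joint): Swing of the linchpin's 4 mm wire ring about the pin's x axis at z 7 mm, rad: 0 open (out to the pin's -y, raised 10 degrees), 1.745 shut (straight down round the spindle, its bar below the pin's tip). Over-centre spring: stays at either end, needs up to about 4 N pushed down on its bar, snaps shut by itself once past 0.9.
- ring_bar (a point): Middle of the ring's straight cross bar (12 mm long along the pin's x), 42 mm from the ring's hinge: where to push the ring down.
- pin_block: Fixed grey plastic block 100 (x) x 44 (y) x 36 mm high, origin at the underside's centre, with two vertical 10 mm holes, 34 mm deep, at x = -26 and +26 mm. Linchpin in one, plain pin in the other, either way round; collar and head lie on the top face.
- plain_pin: Loose steel pin without a ring, shank 8 x 30 mm, round head 17 mm wide and 9 mm high; origin: centre of the head's underside. It stays in the block.

How it is judged:
By the outcome, as a careful person would: the job done as asked, in the order asked, and still so for the second after the job is handed in, with the robot touching nothing.
It also fails if it takes over 48 s, if anything falls off the work surface, if the arm or the gripper's body presses on something with over 40 N, if the wrist force passes 120 N, or if a joint passes its speed limit or range.

## Working session

There is one attempt and no reset: what is moved stays moved. The work goes in short steps, Python scripts to look and compute and a tool call to move; the robot and the scene stay as the last step left them, time stands still between calls to the robot, and variables do not carry over. Pictures are saved under pics/ and viewed, at most 13 in all, crops included, and the job is handed in when it is done.

Besides the shell and the picture viewer there is one more tool, called by a JSON object that holds its "fn" and its "kwargs". step_arm: Moves the arm, as the interface text tells. Its arguments: {"type":"object","properties":{"commands":{"type":"array","items":{"type":"number"}},"jaw":{"type":"number"},"grip_force":{"type":"number"}},"required":["commands"]}

```bash
mkdir -p pics; cat > h.py <<'E'
import numpy as np, cv2
from station import manip
from scipy.spatial.transform import Rotation as Rn
def snap(n,f):
    s=manip.snapshot(n); cv2.imwrite('pics/'+f,s['pixels']); return s
def ray(s,u,v,z):
    R=np.array(s['R']);t=np.array(s['t']);c=-R.T@t
    d=R.T@np.array([(u-s['cx'])/s['fx'],(v-s['cy'])/s['fy'],1]); return c+d*(z-c[2])/d[2]
def proj(s,X):
    p=np.array(s['R'])@np.array(X)+np.array(s['t']); return np.array([s['fx']*p[0]/p[2]+s['cx'],s['fy']*p[1]/p[2]+s['cy']])
def st():
    s=manip.sense(); print(s['t'],np.round(s['tcp_pos'],4),np.round(Rn.from_quat(s['tool_rot']).as_matrix(),3).tolist(),np.round(s['force'],2),s['finger_gap'],s['gripper_force'],np.round(s['q'],3)); return s
E
python3 - <<'E'
from h import *
import pickle
d={}
for n in('scene','top'):
    s=snap(n,n+'0.png'); d[n]={k:s[k] for k in s if k!='pixels'}; print(n,s['fx'],s['cx'],np.round(s['R'],3).tolist(),np.round(-np.array(s['R']).T@np.array(s['t']),3))
pickle.dump(d,open('cam.pkl','wb'))
st(); print(manip.tcp_to_grasp)
E
```

```text
scene 504.1277415399282 316.41361123184134 [[-0.499, -0.867, -0.01], [-0.628, 0.369, -0.686], [0.598, -0.336, -0.728]] [0.007 0.123 0.699]
top 451.72256312383996 310.081377785287 [[0.016, -1.0, 0.01], [-0.989, -0.018, -0.143], [0.144, -0.007, -0.99]] [ 0.393 -0.155  0.929]
0.1 [0.1753 0.5992 0.2304] [[-0.96, 0.281, -0.001], [0.281, 0.96, -0.002], [0.0, -0.002, -1.0]] [ 1.07 -0.18 -0.82] 1.0010105404991108 0.0 [ 1.107  0.528  1.434 -0.     1.181 -0.179]
0.0187
```

View pics/scene0.png

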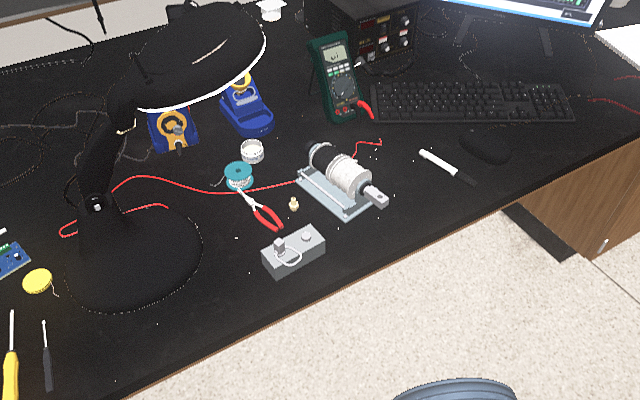

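View pics/top0.png

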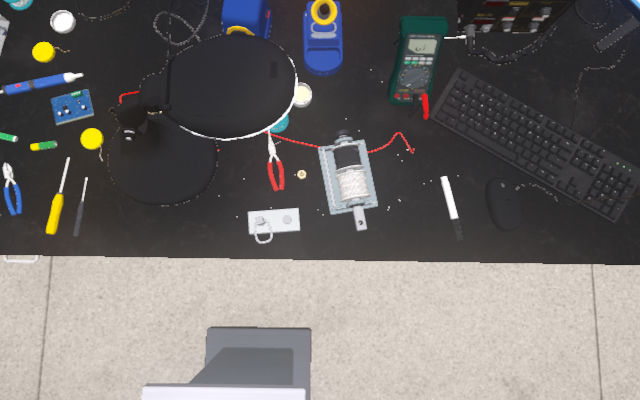

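The top view shows the block at about (274,221), with the linchpin at (261,221) and the plain pin at (287,219). The stand is at (348,175), with its flat bar at (360,217). The lamp, a tall obstacle, covers columns 110–300. I'll zoom in next.

```bash
python3 - <<'E'
import cv2,numpy as np
a=cv2.imread('pics/top0.png')[125:250,235:395]; b=cv2.imread('pics/scene0.png')[130:285,250:400]
A=cv2.resize(a,(800,625)[:2],interpolation=cv2.INTER_CUBIC)[:600]
cv2.imwrite('pics/c1.png',A)
cv2.imwrite('pics/c2.png',cv2.resize(b[:,:],(580,600),interpolation=cv2.INTER_CUBIC))
from h import *; import pickle
d=pickle.load(open('cam.pkl','rb'))
t=d['top']
for n,u,v,z in [('lc',261,220,.066),('pp',287.5,219,.045),('stand TL',319,146,.0),('bar end',361,230,.066),('lampR',297,90,.3),('lampbaseR',217,165,.02)]:
    print(n,ray(t,u,v,z).round(3))
E
```

```text
lc [ 0.473 -0.068  0.066]
pp [ 0.478 -0.118  0.045]
stand TL [ 0.638 -0.179  0.   ]
bar end [ 0.457 -0.26   0.066]
lampR [ 0.642 -0.138  0.3  ]
lampbaseR [0.589 0.03  0.02 ]
```

View pics/c1.png

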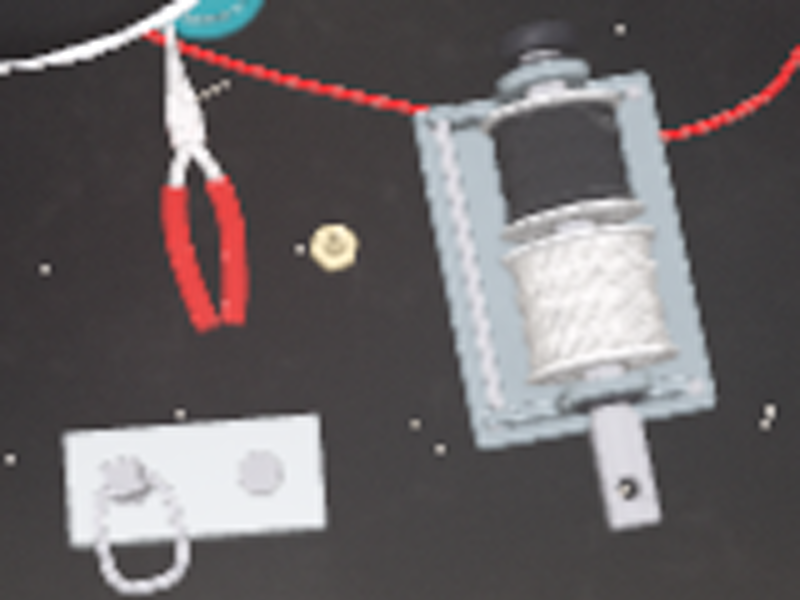

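View pics/c2.png

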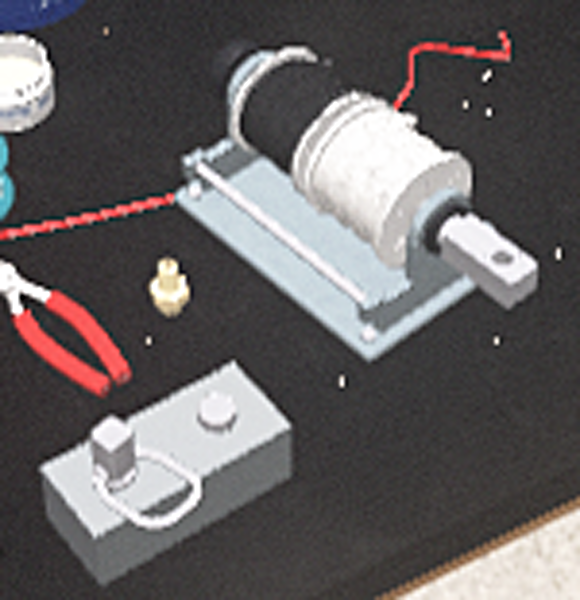

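The crops show the ring pointing toward the robot, and the cross hole is visible at c1 (628,489) and c2 (505,257). The block edges, stand base and bar are also clear.

```bash
cat > m.py <<'E'
from h import *; import pickle
d=pickle.load(open('cam.pkl','rb'))
T=lambda U,V,z: ray(d['top'],(U+.5)/5-.5+235,(V+.5)/4.8-.5+125 if 0 else (V+.5)/5-.5+125,z)
S=lambda U,V,z: ray(d['scene'],(U+.5)/3.867-.5+250,(V+.5)/3.871-.5+130,z)
def tri(a,b):
    A=[];B=[]
    for n,(u,v) in(('top',((a[0]+.5)/5+234.5,(a[1]+.5)/5+124.5)),('scene',((b[0]+.5)/3.867+249.5,(b[1]+.5)/3.871+129.5))):
        s=d[n];R=np.array(s['R']);t=np.array(s['t'])
        for i,x in((0,(u-s['cx'])/s['fx']),(1,(v-s['cy'])/s['fy'])):
            A.append(R[i]-x*R[2]);B.append(-(t[i]-x*t[2]))
    return np.linalg.lstsq(np.array(A),np.array(B),rcond=None)[0]
E
python3 - <<'E'
from m import *
p=lambda n,x:print(n,np.round(x,4))
for n,a,b,z in [('hole',(628,489),(505,257),.066),('barendL',(610,529),(509,281),.066),('barendR',(660,519),(537,264),.066),('head top',(123,471),(113,428),.066),('plain top',(260,472),(217,408),.045),('blk TL',(63,433),(40,465),.036),('blk TR',(318,414),(236,362),.036),('blk BR',(327,522),(292,428),.036),('blk BL',(71,540),(104,535),.036)]:
    p(n+' tri',tri(a,b)); p('   T',T(*a,z)); p('   S',S(*b,z))
b=[T(*c,.006) for c in[(414,113),(643,73),(716,405),(480,447)]]
for x in b:p('base',x)
c=np.mean(b,0);ax=(b[0]+b[1]-b[2]-b[3]);p('centre',c);p('yaw',np.degrees(np.arctan2(ax[1],ax[0]))); u=ax/np.linalg.norm(ax);u[2]=0;p('flat',c-.094*u)
q=[np.linalg.norm(b[i]-b[(i+1)%4]) for i in range(4)];p('sides',q)
k=[T(*c,.036) for c in[(63,433),(318,414),(327,522),(71,540)]];ax=k[0]-k[1]+k[3]-k[2];p('blk x axis yaw',np.degrees(np.arctan2(ax[1],ax[0])));p('c',np.mean(k,0))
E
```

```text
hole tri [ 0.4706 -0.2601  0.0664]
   T [ 0.4719 -0.2585  0.066 ]
   S [ 0.4696 -0.2621  0.066 ]
barendL tri [ 0.4554 -0.2523  0.0691]
   T [ 0.4564 -0.2516  0.066 ]
   S [ 0.4568 -0.2553  0.066 ]
barendR tri [ 0.4601 -0.2716  0.0652]
   T [ 0.4606 -0.2708  0.066 ]
   S [ 0.459  -0.2718  0.066 ]
head top tri [ 0.4744 -0.0666  0.0645]
   T [ 0.4754 -0.0649  0.066 ]
   S [ 0.4719 -0.0679  0.066 ]
plain top tri [ 0.4774 -0.1176  0.0421]
   T [ 0.478  -0.1164  0.045 ]
   S [ 0.4744 -0.1177  0.045 ]
blk TL tri [ 0.4918 -0.0393  0.0376]
   T [ 0.493  -0.0375  0.036 ]
   S [ 0.4918 -0.0412  0.036 ]
blk TR tri [ 0.5016 -0.1401  0.0346]
   T [ 0.5024 -0.1386  0.036 ]
   S [ 0.4994 -0.141   0.036 ]
blk BR tri [ 0.459  -0.1442  0.0314]
   T [ 0.4595 -0.143   0.036 ]
   S [ 0.4549 -0.1435  0.036 ]
blk BL tri [ 0.4485 -0.0454  0.0359]
   T [ 0.4507 -0.0422  0.036 ]
   S [ 0.446  -0.0484  0.036 ]
base [ 0.6341 -0.1757  0.006 ]
base [ 0.6532 -0.2719  0.006 ]
base [ 0.5128 -0.302   0.006 ]
base [ 0.4936 -0.2048  0.006 ]
centre [ 0.5734 -0.2386  0.006 ]
yaw 11.8984
flat [ 0.4814 -0.258   0.006 ]
sides [0.0981 0.1436 0.0991 0.1434]
blk x axis yaw 95.1576
c [ 0.4764 -0.0903  0.036 ]
```

```bash
python3 - <<'E'
from m import *
p=lambda n,x:print(n,np.round(x,4))
def tr(a,b): return tri(((a[0]-234.5)*5-.5,(a[1]-124.5)*5-.5),((b[0]-249.5)*3.867-.5,(b[1]-129.5)*3.871-.5))
p('knob',tr((128,133),(97,206)))
p('head right',tr((297,90),(266,42)))
p('rim low',tr((225,138),(190,107)))
p('base near',T((160-234.5)*5,(205-124.5)*5,.0)); p('base L',T((107-234.5)*5,(160-124.5)*5,.01));p('base R',T((217-234.5)*5,(160-124.5)*5,.01))
p('ring end',T(145,592,.0505)); p('ring L',T(99,535,.047));p('ring R',T(188,535,.047))
o=np.array([.474,-.0665]);e=T(145,592,.0505)[:2]-T(123,471,.066)[:2];p('ringdir',np.degrees(np.arctan2(*e[::-1])));p('len',np.linalg.norm(e))
e=S(178,524,.05)[:2]-S(113,428,.066)[:2];p('ringdirS',np.degrees(np.arctan2(*e[::-1])));p('len',np.linalg.norm(e))
c=cv2.imread('pics/top0.png')[208:250,245:295];t=cv2.resize(c,None,fx=9,fy=9,interpolation=cv2.INTER_CUBIC)
c=cv2.imread('pics/scene0.png')[225:280,258:313];s=cv2.resize(c,None,fx=6.5,fy=6.87,interpolation=cv2.INTER_CUBIC)[:378,:350]
cv2.imwrite('pics/c3.png',np.hstack([t,s]))
E
```

```text
knob [0.6168 0.1638 0.1401]
head right [ 0.6347 -0.1423  0.3127]
rim low [ 0.5828 -0.0175  0.2725]
base near [0.5066 0.1474 0.    ]
base L [0.5973 0.2596 0.01  ]
base R [0.6016 0.0322 0.01  ]
ring end [ 0.4301 -0.0733  0.0505]
ring L [ 0.4521 -0.0544  0.047 ]
ring R [ 0.4527 -0.089   0.047 ]
ringdir -169.4908
len 0.0461
ringdirS -173.4618
len 0.0457
```

View pics/c3.png

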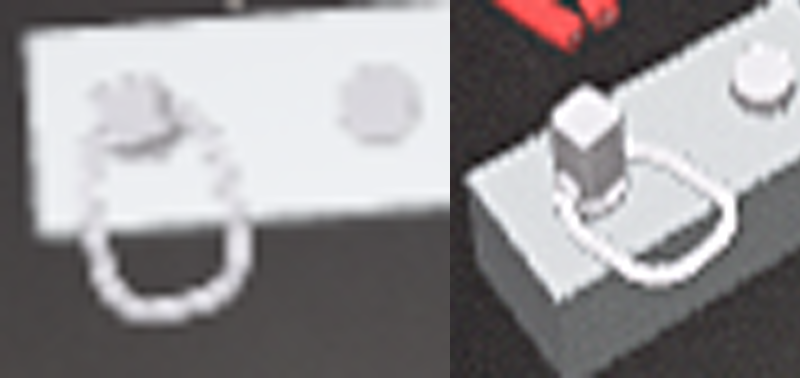

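The ring points about 171° clockwise from world x, toward the robot, so the pin's y yaw is about 9°. The lamp head hangs near x 0.58 at z 0.27, so I'll swing round at a smaller radius.

{"fn": "step_arm", "kwargs": {"commands": [-0.029,-0.035,0,0,0,-2.5,-0.058,-0.07,0,0,0,-5,-0.086,-0.104,0,0,0,-7.5,-0.115,-0.139,0,0,0,-10,-0.144,-0.174,0,0,0,-12.5,-0.173,-0.209,0,0,0,-15,-0.202,-0.243,0,0,0,-17.5,-0.229,-0.274,0,0,0,-20,-0.255,-0.305,0,0,0,-22.5,-0.282,-0.336,0,0,0,-25], "jaw": 55, "grip_force": 40}}

```text
t: 1.1
tcp_pos: [0.3519, 0.1965, 0.2312]
tool_rot: [-0.077, 0.997, 0.0, -0.0]
force: [0.3, 0.5, 0.3]
finger_gap: 0.548
gripper_force: 0.0
```

```bash
cat > g.py <<'E'
# usage: g.py x y z yaw(deg of tool y) -> shift/turn in tool axes from measured pose
from h import *; import sys
s=st(); M=Rn.from_quat(s['tool_rot'])
x,y,z,w=map(float,sys.argv[1:5]); w=np.radians(w)
Y=np.array([np.cos(w),np.sin(w),0]);Z=np.array([0,0,-1.]);G=Rn.from_matrix(np.c_[np.cross(Y,Z),Y,Z])
print('shift',M.inv().apply(np.array([x,y,z])-s['tcp_pos']).round(4),'turn',np.degrees((M.inv()*G).as_rotvec()).round(2))
E
python3 g.py .42 .05 .2 99; python3 g.py .474 -.0665 .12 99
```

```text
1.1 [0.3519 0.1965 0.2312] [[-0.988, -0.153, -0.0], [-0.153, 0.988, -0.0], [0.0, 0.0, -1.0]] [0.3  0.45 0.27] 0.5482590954156447 0.0 [ 0.23   0.228  1.956  0.     0.957 -1.494]
shift [-0.0449 -0.1552  0.0312] turn [ 0.   -0.01 -0.21]
1.1 [0.3519 0.1965 0.2312] [[-0.988, -0.153, -0.0], [-0.153, 0.988, -0.0], [0.0, 0.0, -1.0]] [0.3  0.45 0.27] 0.5482590954156447 0.0 [ 0.23   0.228  1.956  0.     0.957 -1.494]
shift [-0.0805 -0.2786  0.1112] turn [ 0.   -0.01 -0.21]
```

{"fn": "step_arm", "kwargs": {"commands": [-0.011,-0.039,0.008,0,0,0,-0.022,-0.078,0.016,0,0,0,-0.034,-0.116,0.024,0,0,0,-0.045,-0.155,0.031,0,0,0,-0.054,-0.186,0.05,0,0,0,-0.063,-0.217,0.07,0,0,0,-0.072,-0.248,0.09,0,0,0,-0.08,-0.279,0.111,0,0,0,-0.08,-0.279,0.111,0,0,0,-0.08,-0.279,0.111,0,0,0]}}

```text
t: 2.1
tcp_pos: [0.4723, -0.0658, 0.1196]
tool_rot: [-0.075, 0.997, 0.001, -0.001]
force: [-0.5, 0.6, -1.2]
finger_gap: 0.545
gripper_force: 0.0
```

```bash
python3 - <<'E'
from h import *
s=st()
a=snap('scene','s1.png');b=snap('top','t1.png')
print(proj(a,s['tcp_pos']),proj(b,s['tcp_pos']))
A=cv2.imread('pics/s1.png')[170:290,240:340];B=cv2.imread('pics/t1.png')[180:250,230:300]
cv2.imwrite('pics/c4.png',np.hstack([cv2.resize(A,(400,480),interpolation=2),cv2.resize(B,(400,480),interpolation=2)]))
E
```

```text
2.1 [ 0.4723 -0.0658  0.1196] [[-0.989, -0.149, -0.002], [-0.149, 0.989, 0.001], [0.002, 0.001, -1.0]] [-0.53  0.61 -1.19] 0.5450731592082035 0.0 [-0.373  0.517  1.901  0.     0.726 -2.094]
[275.20268954 218.57562035] [256.59755835 217.63615102]
```

View pics/c4.png

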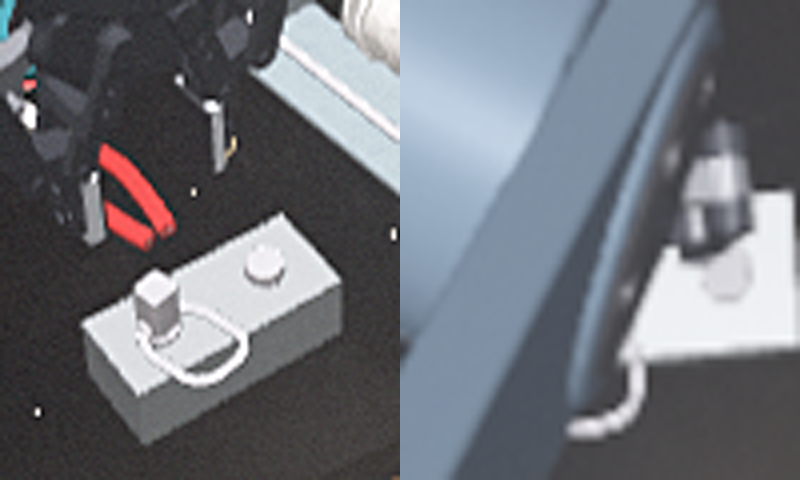

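The left crop shows the fingers straddling the head from above, aligned with it; fingertips are at about (95,240) and (220,165), with the head at (155,290). The ring is clear of the finger line, so I'll descend and grip.

{"fn": "step_arm", "kwargs": {"commands": [-0.002,-0.001,0.012,0,0,0,-0.002,-0.001,0.024,0,0,0,-0.002,-0.001,0.036,0,0,0,-0.002,-0.001,0.046,0,0,0,-0.002,-0.001,0.054,0,0,0,-0.002,-0.001,0.061,0,0,0,-0.002,-0.001,0.066,0,0,0,-0.002,-0.001,0.069,0,0,0,-0.002,-0.001,0.069,0,0,0,-0.002,-0.001,0.069,0,0,0]}}

```text
t: 3.2
tcp_pos: [0.4753, -0.0664, 0.0514]
tool_rot: [-0.076, 0.997, -0.0, 0.0]
force: [-0.8, 0.3, 0.2]
finger_gap: 0.552
gripper_force: 0.0
```

{"fn": "step_arm", "kwargs": {"commands": [0,0,0,0,0,0,0,0,0,0,0,0,0,0,0,0,0,0,0,0,0,0,0,0,0,0,0,0,0,0,0,0,0,0,0,0,0,0,0,0,0,0,0,0,0,0,0,0,0,0,0,0,0,0,0,0,0,0,0,0], "jaw": 0, "grip_force": 40}}

```text
t: 4.2
tcp_pos: [0.4754, -0.0664, 0.0516]
tool_rot: [-0.076, 0.997, -0.0, 0.0]
force: [-0.2, 0.2, 5.2]
finger_gap: 0.147
gripper_force: 39.9
```

```bash
python3 g.py .474 -.0665 .13 101.9;python3 g.py .4706 -.2602 .13 101.9
```

```text
4.2 [ 0.4754 -0.0664  0.0516] [[-0.989, -0.151, 0.001], [-0.151, 0.989, -0.0], [-0.001, -0.0, -1.0]] [-0.2   0.16  5.24] 0.14699474580997718 39.94330109562725 [-0.372  0.653  1.933 -0.     0.555 -2.094]
shift [ 0.0014  0.0001 -0.0784] turn [-0.03  0.04 -3.22]
4.2 [ 0.4754 -0.0664  0.0516] [[-0.989, -0.151, 0.001], [-0.151, 0.989, -0.0], [-0.001, -0.0, -1.0]] [-0.2   0.16  5.24] 0.14699474580997718 39.94330109562725 [-0.372  0.653  1.933 -0.     0.555 -2.094]
shift [ 0.034  -0.1909 -0.0783] turn [-0.03  0.04 -3.22]
```

{"fn": "step_arm", "kwargs": {"commands": [0,0,-0.005,0,0,0,0,0,-0.012,0,0,0,0,0,-0.022,0,0,0,0,0,-0.032,0,0,0,0,0,-0.042,0,0,0,0,0,-0.052,0,0,0,0,0,-0.062,0,0,0,0,0,-0.07,0,0,0,0,0,-0.078,0,0,0,0,0,-0.078,0,0,0]}}

```text
t: 5.2
tcp_pos: [0.4758, -0.0665, 0.1304]
tool_rot: [-0.076, 0.997, -0.0, 0.001]
force: [0.2, -0.2, -0.7]
finger_gap: 0.151
gripper_force: 39.4
```

```bash
python3 - <<'E'
from h import *
s=st()
a=snap('scene','s2.png')
A=a['pixels'][150:290,230:400]
cv2.imwrite('pics/c5.png',cv2.resize(A,(720,593),interpolation=2))
import pickle;pickle.dump({k:a[k] for k in a if k!='pixels'},open('sc2.pkl','wb'))
E
python3 g.py .4706 -.2602 .13 101.9
```

```text
5.2 [ 0.4758 -0.0665  0.1304] [[-0.989, -0.151, 0.002], [-0.151, 0.989, -0.001], [-0.002, -0.001, -1.0]] [ 0.21 -0.16 -0.67] 0.15110628471376494 39.37690787483007 [-0.372  0.499  1.887 -0.     0.753 -2.094]
5.25 [ 0.4754 -0.0664  0.1299] [[-0.989, -0.151, 0.001], [-0.151, 0.989, -0.0], [-0.001, -0.001, -1.0]] [ 0.99  0.26 -1.17] 0.15406855575079864 39.37725009396672 [-0.372  0.5    1.888 -0.     0.752 -2.094]
shift [ 3.400e-02 -1.908e-01 -1.000e-04] turn [-0.04  0.06 -3.22]
```

View pics/c5.png

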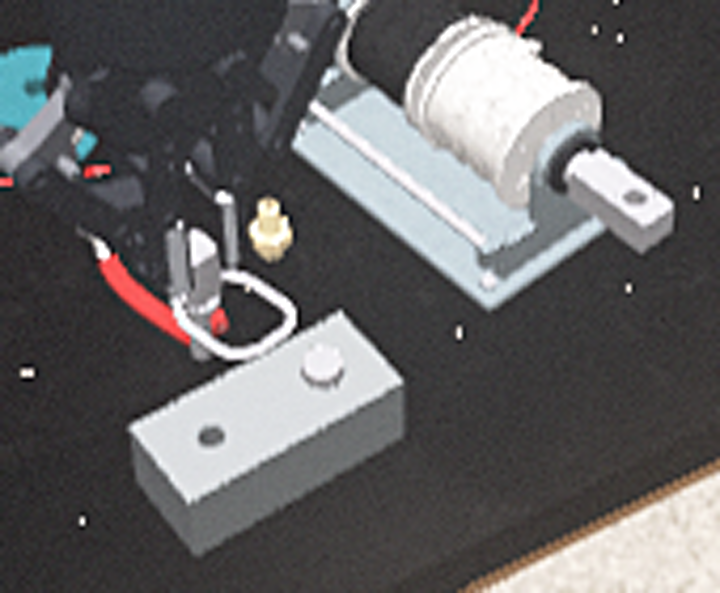

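The pin is held upright, the ring is pointing at the robot, and the plain pin is still in the block at (322,365). The cross hole is at (635,197). I'll carry it over, aiming 3 mm on the stand side of my hole estimate.

```bash
python3 g.py .4746 -.2596 .128 101.9
```

```text
5.25 [ 0.4754 -0.0664  0.1299] [[-0.989, -0.151, 0.001], [-0.151, 0.989, -0.0], [-0.001, -0.001, -1.0]] [ 0.99  0.26 -1.17] 0.15406855575079864 39.37725009396672 [-0.372  0.5    1.888 -0.     0.752 -2.094]
shift [ 0.03   -0.1909  0.002 ] turn [-0.04  0.06 -3.22]
```

{"fn": "step_arm", "kwargs": {"commands": [0.003,-0.019,0,0,0,-0.3,0.007,-0.039,0,0,0,-0.7,0.011,-0.064,0,0,0,-1.1,0.016,-0.09,0,0,0,-1.5,0.02,-0.115,0,0,0,-2,0.024,-0.14,0,0,0,-2.4,0.027,-0.162,0,0,0,-2.8,0.029,-0.18,0,0,0,-3.2,0.03,-0.1906,0,0,0,-3.2,0.03,-0.1906,0,0,0,-3.2]}}

```text
t: 6.25
tcp_pos: [0.4743, -0.2605, 0.1289]
tool_rot: [-0.103, 0.995, -0.0, 0.0]
force: [1.2, -0.4, -1.7]
finger_gap: 0.154
gripper_force: 39.4
```

```bash
python3 - <<'E'
from h import *
st()
a=snap('scene','s3.png')
b=snap('top','t3.png')
A=a['pixels'][140:240,310:410];B=b['pixels'][180:260,310:410]
cv2.imwrite('pics/c6.png',np.hstack([cv2.resize(A,(400,400),interpolation=2),cv2.resize(B,(400,400),interpolation=2)]))
E
python3 g.py .4746 -.2596 .115 101.9
```

```text
6.25 [ 0.4743 -0.2605  0.1289] [[-0.979, -0.204, 0.0], [-0.204, 0.979, -0.0], [-0.0, -0.0, -1.0]] [ 1.17 -0.44 -1.68] 0.1544216321503315 39.358679302968085 [-0.709  0.562  1.738 -0.     0.841 -2.485]
6.35 [ 0.4737 -0.2584  0.1289] [[-0.979, -0.206, -0.001], [-0.206, 0.979, 0.001], [0.001, 0.002, -1.0]] [ 0.3  -0.09 -0.69] 0.1494069356878595 39.35645445249975 [-0.707  0.561  1.74   0.     0.842 -2.485]
shift [-0.0006 -0.0014  0.0139] turn [ 0.1  -0.05 -0.04]
```

View pics/c6.png

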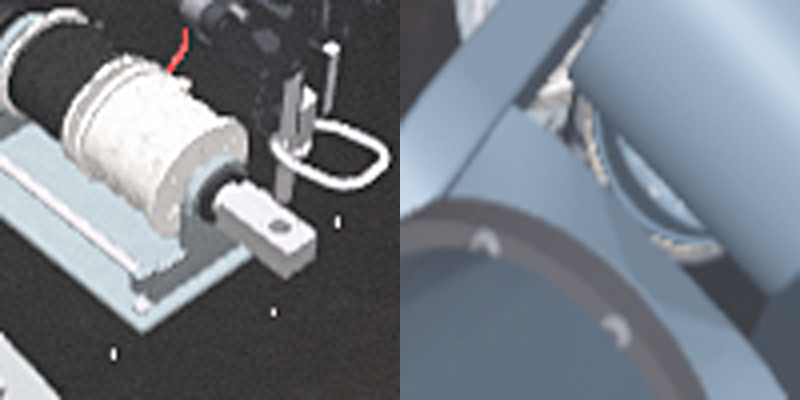

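The left view shows the pin upright above the bar: shank tip at (284,199), hole at (281,227). I'll compare the two in this one camera, where the calibration bias cancels.

```bash
python3 - <<'E'
from h import *; import pickle
s=pickle.load(open('sc2.pkl','rb'))
f=lambda U,V,z:ray(s,310+(U+.5)/4-.5,140+(V+.5)/4-.5,z)
h=f(281,227,.066)
for z in(.080,.083,.086):
    t=f(284,198,z); d=t-h; u=np.array([np.cos(np.radians(11.9)),np.sin(np.radians(11.9))]); print(z,t.round(4),h.round(4),'along',d[:2]@u,'lat',-d[0]*u[1]+d[1]*u[0])
print(proj(s,[.4746,-.2596,.083]))
im=cv2.imread('pics/s3.png')[182:212,370:395]
g=cv2.cvtColor(im,6); print(g[::1,5:20])
E
```

```text
0.08 [ 0.4723 -0.2634  0.08  ] [ 0.4692 -0.2611  0.066 ] along 0.002519042801905672 lat -0.002866449232995952
0.083 [ 0.47   -0.2615  0.083 ] [ 0.4692 -0.2611  0.066 ] along 0.0006992852523579072 lat -0.0005670862631192884
0.086 [ 0.4678 -0.2596  0.086 ] [ 0.4692 -0.2611  0.066 ] along -0.001120472297189826 lat 0.0017322767067572556
[378.15825695 187.86694061]
[[ 60  63  56  54 124 148 134 140 192 229 255 255 250 185 144]
 [ 56  62  60  60 137 148 149 150 100  80 178 231 255 255 248]
 [ 58  59  56  56 143 155 157 151 103  37  46  80 175 228 250]
 [ 48  54  54  70 142 150 154 151  97  46  47  44  42  75 145]
 [ 50  41  48  75 151 150 153 145  65  52  59  56  52  49  44]
 [175 117  51  87 147 153 153 145  53  57  59  62  55  52  52]
 [254 218 126  83 150 158 153 147  45  56  61  61  54  59  57]
 [248 249 230 100 142 152 153 120  45  55  54  54  54  55  59]
 [241 245 254 208 141 112 123  71  50  54  55  55  53  57  57]
 [237 239 245 252 214 131  63  36  42  59  59  58  59  56  54]
 [239 241 240 245 249 238 195  96  38  49  56  58  54  56  56]
 [243 242 243 244 247 251 255 214 136  35  5
[... 453 characters left out ...]
5  59]
 [141 136 131 150 199 237 248 244 249 240 171 127 138 149  57]
 [143 142 135 127 130 175 238 239 223 169 131 140 145 136  42]
 [147 144 139 139 136 131 175 172 124 131 141 143 146 125  46]
 [144 145 143 142 138 135 130 134 137 137 143 149 138 105  51]
 [102 132 148 144 144 133 138 139 141 142 143 126  94  62  49]
 [ 55  83 127 154 146 144 142 145 148 149 125  70  46  54  53]
 [ 60  52  68 122 136 146 144 148 127 117  75  47  49  58  54]
 [ 54  56  51  55 104 131 153 130  74  41  53  46  51  57  54]
 [ 59  62  57  54  56  83 125  75  49  50  58  57  52  53  57]
 [ 61  60  63  59  55  54  47  48  57  58  58  58  56  54  54]
 [ 52  62  53  50  53  54  53  56  53  49  53  52  56  57  58]]
```

{"fn": "step_arm", "kwargs": {"commands": [0,0,0.004,0,0,0,0,0,0.008,0,0,0,0,0,0.011,0,0,0,0,0,0.0135,0,0,0,0,0,0.015,0,0,0,0,0,0.016,0,0,0,0,0,0.0165,0,0,0,0,0,0.017,0,0,0,0,0,0.017,0,0,0,0,0,0.017,0,0,0]}}

```text
t: 7.35
tcp_pos: [0.4743, -0.2593, 0.1124]
tool_rot: [-0.103, 0.995, -0.0, 0.0]
force: [-0.4, 0.4, -1.1]
finger_gap: 0.149
gripper_force: 39.4
```

{"fn": "step_arm", "kwargs": {"commands": [0,0,0.0003,0,0,0,0,0,0.0006,0,0,0,0,0,0.0009,0,0,0,0,0,0.0012,0,0,0,0,0,0.0014,0,0,0,0,0,0.0016,0,0,0,0,0,0.0018,0,0,0,0,0,0.002,0,0,0,0,0,0.002,0,0,0,0,0,0.002,0,0,0]}}

```text
t: 8.35
tcp_pos: [0.4743, -0.2594, 0.1103]
tool_rot: [-0.104, 0.995, -0.0, 0.0]
force: [0.6, -1.3, 0.7]
finger_gap: 0.149
gripper_force: 39.4
```

{"fn": "step_arm", "kwargs": {"commands": [0,0,0.0003,0,0,0,0,0,0.0006,0,0,0,0,0,0.0008,0,0,0,0,0,0.001,0,0,0,0,0,0.0012,0,0,0,0,0,0.0014,0,0,0,0,0,0.0015,0,0,0,0,0,0.0015,0,0,0,0,0,0.0015,0,0,0,0,0,0.0015,0,0,0]}}

```text
t: 9.35
tcp_pos: [0.4743, -0.2593, 0.1088]
tool_rot: [-0.104, 0.995, -0.0, 0.0]
force: [0.7, -2.4, -0.4]
finger_gap: 0.153
gripper_force: 39.4
```

{"fn": "step_arm", "kwargs": {"commands": [0,-0.0002,0.0003,0,0,0,0,-0.0004,0.0006,0,0,0,0,-0.0004,0.0009,0,0,0,0,-0.0004,0.0012,0,0,0,0,-0.0004,0.0015,0,0,0,0,-0.0004,0.0018,0,0,0,0,-0.0004,0.002,0,0,0,0,-0.0004,0.002,0,0,0,0,-0.0004,0.002,0,0,0,0,-0.0004,0.002,0,0,0]}}

```text
t: 10.35
tcp_pos: [0.4742, -0.2595, 0.1067]
tool_rot: [-0.103, 0.995, 0.0, -0.0]
force: [0.6, -0.8, -0.6]
finger_gap: 0.155
gripper_force: 39.3
```

```bash
python3 - <<'E'
from h import *
st()
a=snap('scene','s4.png')
A=a['pixels'][150:230,330:430]
cv2.imwrite('pics/c7.png',cv2.resize(A,(750,600),interpolation=2))
E
python3 g.py .4706 -.2600 .082 101.9
```

```text
10.35 [ 0.4742 -0.2595  0.1067] [[-0.979, -0.206, -0.0], [-0.206, 0.979, 0.0], [0.0, 0.0, -1.0]] [ 0.58 -0.83 -0.57] 0.15460190997567533 39.30660610087216 [-0.708  0.598  1.753  0.     0.791 -2.486]
10.4 [ 0.4743 -0.2595  0.1068] [[-0.979, -0.206, -0.0], [-0.206, 0.979, 0.0], [0.0, 0.0, -1.0]] [ 0.24 -0.79 -1.48] 0.1492233873942612 39.304281366057694 [-0.708  0.598  1.753  0.     0.791 -2.486]
shift [0.0037 0.0003 0.0248] turn [ 0.01 -0.01 -0.02]
```

View pics/c7.png

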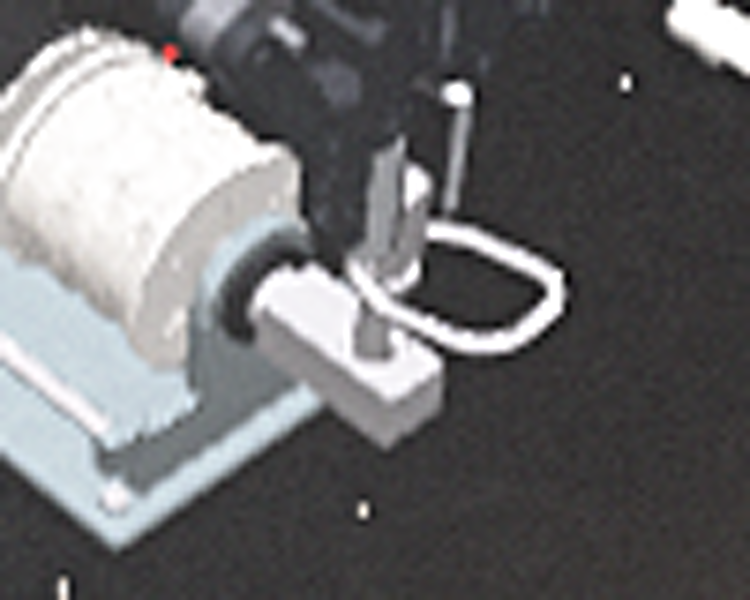

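The shank enters the bar's hole at about (375,350), with no resistance felt. I'll continue down in small steps.

{"fn": "step_arm", "kwargs": {"commands": [0,0,0.0007,0,0,0,0,0,0.0014,0,0,0,0,0,0.0021,0,0,0,0,0,0.0028,0,0,0,0,0,0.0035,0,0,0,0,0,0.0042,0,0,0,0,0,0.0048,0,0,0,0,0,0.0054,0,0,0,0,0,0.006,0,0,0,0,0,0.006,0,0,0]}}

```text
t: 11.4
tcp_pos: [0.4743, -0.2596, 0.1007]
tool_rot: [-0.104, 0.995, 0.0, -0.0]
force: [-0.2, -1.0, -1.1]
finger_gap: 0.15
gripper_force: 39.3
```

{"fn": "step_arm", "kwargs": {"commands": [0,0,0.001,0,0,0,0,0,0.0025,0,0,0,0,0,0.004,0,0,0,0,0,0.0055,0,0,0,0,0,0.007,0,0,0,0,0,0.0085,0,0,0,0,0,0.01,0,0,0,0,0,0.0115,0,0,0,0,0,0.0125,0,0,0,0,0,0.0125,0,0,0]}}

```text
t: 12.4
tcp_pos: [0.4743, -0.2596, 0.0881]
tool_rot: [-0.103, 0.995, 0.0, -0.0]
force: [1.1, -0.3, -0.4]
finger_gap: 0.154
gripper_force: 39.4
```

{"fn": "step_arm", "kwargs": {"commands": [0,0,0.0007,0,0,0,0,0,0.0014,0,0,0,0,0,0.0021,0,0,0,0,0,0.0028,0,0,0,0,0,0.0034,0,0,0,0,0,0.004,0,0,0,0,0,0.0045,0,0,0,0,0,0.005,0,0,0,0,0,0.005,0,0,0,0,0,0.005,0,0,0]}}

```text
t: 13.4
tcp_pos: [0.4743, -0.2596, 0.0833]
tool_rot: [-0.103, 0.995, 0.0, -0.0]
force: [-0.4, -0.4, 0.1]
finger_gap: 0.149
gripper_force: 39.4
```

{"fn": "step_arm", "kwargs": {"commands": [0,0,0.0003,0,0,0,0,0,0.0006,0,0,0,0,0,0.0009,0,0,0,0,0,0.0012,0,0,0,0,0,0.0014,0,0,0,0,0,0.0015,0,0,0,0,0,0.0016,0,0,0,0,0,0.0017,0,0,0,0,0,0.0017,0,0,0,0,0,0.0017,0,0,0]}}

```text
t: 14.4
tcp_pos: [0.4743, -0.2596, 0.0817]
tool_rot: [-0.104, 0.995, -0.0, 0.0]
force: [-0.3, 0.1, 0.6]
finger_gap: 0.151
gripper_force: 39.5
```

{"fn": "step_arm", "kwargs": {"commands": [0,0,0.0001,0,0,0,0,0,0.0002,0,0,0,0,0,0.0003,0,0,0,0,0,0.0004,0,0,0,0,0,0.0005,0,0,0,0,0,0.0006,0,0,0,0,0,0.0007,0,0,0,0,0,0.0007,0,0,0,0,0,0.0007,0,0,0,0,0,0.0007,0,0,0]}}

```text
t: 15.4
tcp_pos: [0.4744, -0.2596, 0.0816]
tool_rot: [-0.104, 0.995, -0.0, 0.0]
force: [-1.3, 1.1, 7.1]
finger_gap: 0.15
gripper_force: 40.1
```

Contact came exactly at the seated height (7 N, TCP z 0.0816). Releasing and lifting.

{"fn": "step_arm", "kwargs": {"commands": [0,0,-0.0005,0,0,0,0,0,-0.0005,0,0,0,0,0,-0.0005,0,0,0,0,0,-0.0005,0,0,0,0,0,-0.0005,0,0,0,0,0,-0.01,0,0,0,0,0,-0.022,0,0,0,0,0,-0.034,0,0,0,0,0,-0.046,0,0,0,0,0,-0.046,0,0,0], "jaw": 45}}

```text
t: 16.4
tcp_pos: [0.4756, -0.2606, 0.1294]
tool_rot: [-0.104, 0.995, -0.002, 0.002]
force: [0.2, -0.3, 0.7]
finger_gap: 0.45
gripper_force: 0.0
```

```bash
python3 - <<'E'
from h import *
st()
a=snap('scene','s5.png')
A=a['pixels'][150:230,330:430]
cv2.imwrite('pics/c8.png',cv2.resize(A,(750,600),interpolation=2))
E
python3 g.py .4263 -.2697 .1 101.9
```

```text
16.4 [ 0.4756 -0.2606  0.1294] [[-0.979, -0.206, 0.004], [-0.206, 0.979, -0.003], [-0.003, -0.004, -1.0]] [ 0.18 -0.26  0.71] 0.44951508190210393 0.0 [-0.707  0.561  1.738  0.     0.837 -2.486]
16.45 [ 0.475  -0.2602  0.1284] [[-0.979, -0.206, 0.002], [-0.206, 0.979, -0.002], [-0.002, -0.002, -1.0]] [-0.87 -0.38  0.12] 0.4498137380880164 0.0 [-0.707  0.563  1.739 -0.     0.837 -2.486]
shift [0.0497 0.0008 0.0283] turn [-0.14  0.11 -0.01]
```

View pics/c8.png

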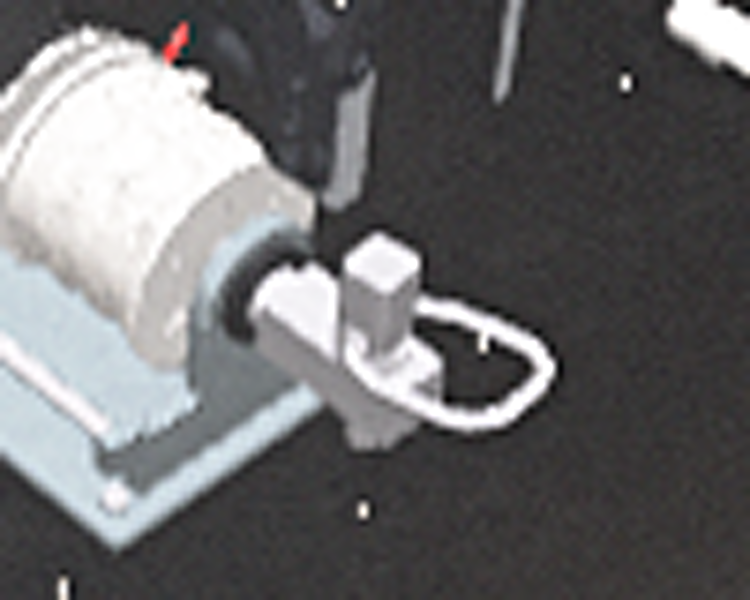

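The pin is seated with its tip below the bar at (370,440), and the ring is open outwards with its bar near (545,375). I'll close the fingers, move out over the ring bar and descend to just above it.

{"fn": "step_arm", "kwargs": {"commands": [0.008,0,0,0,0,0,0.018,0,0,0,0,0,0.028,0,0,0,0,0,0.038,0,0,0,0,0,0.047,0,0,0,0,0,0.047,0,0.01,0,0,0,0.047,0,0.02,0,0,0,0.047,0,0.03,0,0,0,0.047,0,0.038,0,0,0,0.047,0,0.038,0,0,0], "jaw": 0, "grip_force": 20}}

```text
t: 17.45
tcp_pos: [0.4278, -0.2685, 0.0873]
tool_rot: [-0.104, 0.995, 0.001, -0.001]
force: [1.2, 1.1, 0.5]
finger_gap: -0.002
gripper_force: 0.0
```

{"fn": "step_arm", "kwargs": {"commands": [0,0,0.002,0,0,0,0,0,0.004,0,0,0,0,0,0.006,0,0,0,0,0,0.008,0,0,0,0,0,0.01,0,0,0,-0.0005,0,0.012,0,0,0,-0.001,0,0.014,0,0,0,-0.0015,0,0.016,0,0,0,-0.002,0,0.018,0,0,0,-0.002,0,0.018,0,0,0]}}

```text
t: 18.45
tcp_pos: [0.4302, -0.2688, 0.0707]
tool_rot: [-0.104, 0.995, 0.0, -0.0]
force: [-1.5, -0.1, 3.2]
finger_gap: 0.002
gripper_force: 1.3
```

The ring is resisting at about 3 N, as expected. Continuing the arc.

{"fn": "step_arm", "kwargs": {"commands": [-0.0005,0,0.003,0,0,0,-0.001,0,0.006,0,0,0,-0.002,0,0.009,0,0,0,-0.003,0,0.012,0,0,0,-0.004,0,0.015,0,0,0,-0.005,0,0.018,0,0,0,-0.005,0,0.021,0,0,0,-0.005,0,0.024,0,0,0,-0.005,0,0.027,0,0,0,-0.005,0,0.03,0,0,0]}}

```text
t: 19.45
tcp_pos: [0.4348, -0.2676, 0.0405]
tool_rot: [-0.104, 0.995, 0.0, -0.001]
force: [0.9, -0.3, 0.4]
finger_gap: -0.003
gripper_force: 0.0
```

{"fn": "step_arm", "kwargs": {"commands": [0.004,0,0,0,0,0,0.008,0,0,0,0,0,0.012,0,-0.01,0,0,0,0.014,0,-0.025,0,0,0,0.014,0,-0.045,0,0,0,0.014,0,-0.065,0,0,0,0.014,0,-0.085,0,0,0,0.014,0,-0.105,0,0,0,0.014,0,-0.12,0,0,0,0.014,0,-0.12,0,0,0]}}

```text
t: 20.45
tcp_pos: [0.422, -0.2717, 0.1634]
tool_rot: [-0.103, 0.995, -0.002, 0.001]
force: [0.1, -0.3, 0.3]
finger_gap: 0.0
gripper_force: 0.0
```

```bash
python3 - <<'E'
from h import *
st()
a=snap('scene','s6.png')
A=a['pixels'][150:300,250:430]
cv2.imwrite('pics/c9.png',cv2.resize(A,(720,600),interpolation=2))
E
```

```text
20.45 [ 0.422  -0.2717  0.1634] [[-0.979, -0.206, 0.003], [-0.206, 0.979, -0.004], [-0.003, -0.004, -1.0]] [ 0.13 -0.32  0.33] 0.0001383902076913245 0.0 [-0.795  0.463  1.81  -0.     0.863 -2.573]
```

View pics/c9.png

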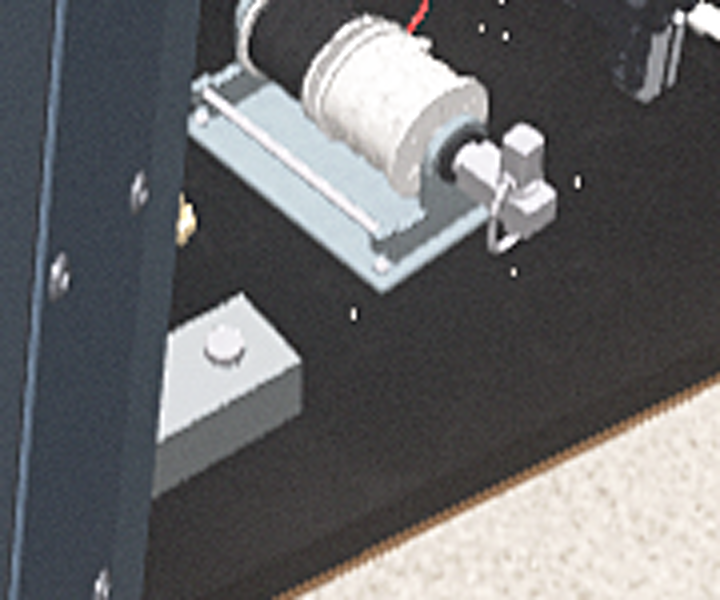

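The ring hangs straight down round the bar, with its lower bar at about (500,245). The pin is seated, the plain pin is still in the block at (225,345), and the gripper is clear, so I'm handing in.

```bash
python3 -c "
from station import manip
print(manip.sign_off())"
```

```text
the job is handed in; nothing more can be done
None
```

The job is handed in at about 20.5 s of the 48 s: the linchpin is seated in the spindle's cross hole with its ring shut round the spindle, the plain pin is still in the block, and the gripper is clear; no verdict was returned.

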